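# Used blade case down the disposal chute

### The arm

A 6-joint arm with a two-finger parallel gripper is mounted at the origin on the work surface. World frame = base frame: x ahead of the robot, y to its left, z up, the work surface at z = 0. Lengths are in mm, angles in rad, forces in N, time in s.
With the tool pointing down it reaches from about 275 to 1000 mm from the base axis. Payload 8.4 kg.
Tool frame: the origin (TCP) lies midway between the tips of the shut fingers; the grasp point (between the pads) lies 19 mm behind it (r.grip_point_offset is the distance from the TCP to the grasp point, in mm); z points along the fingers, x is the direction in which the jaws open and shut, and the axes are right-handed (so a half turn about z gives the same grasp; the last joint's range is limited). The gripper opens to 85 mm and grips with 20 to 120 N. Pads are 22 mm wide; open, the fingers measure 114 mm over their backs; the gripper's body (76 mm by 85 mm) begins 54 mm behind the grasp point. The pads swing forward as they close: fully open they stand 13 mm farther back than shut.
Start: joints at [1.125, 0.353, 1.633, -0, 1.155, -0.002], TCP at [268.358, 564.457, 231.281] pointing down, gripper open.
Joint ranges: [-2.63, 2.63], [-0.92, 2.1], [0.06, 2.66], [-1.3, 4.44], [0, 2.69], [-3.02, 3.02]. Speed limits (rad/s): [2.22, 2.22, 2.79, 3.14, 3.14, 3.14].

### API

Orientations are given as [roll, pitch, yaw] about the fixed x, y, z axes, in that order (R = Rz(yaw) Ry(pitch) Rx(roll)).
In Python, from rig import monitor, vision, sign_off, r gives the robot as it stands.
- The arm moves only by the shell command python3 -m inch 'ROWS' [FORCE]. ROWS is JSON, a list of rows, each an object with "dp": the shift along the tool's x, y, z in mm, a list of three; "angular": the turn, a rotation vector about the tool's x, y, z in rad, a list of three; "fingers": the closure in counts, from 0 (fully open) to 255 (shut). A call has 1 to 12 rows; each row is the pose to reach, as a shift and turn from the pose commanded when the call began, along the tool's axes at that moment; what a row does not reach only later rows make up. A row lasts 1/12 s, in which the tool goes at most 41.7 mm and 7.16 degrees, less where a joint would pass 70% of its speed; a pose out of reach is approached as far as the arm can. A call with a gripper value outside its range is refused whole. The fingers move at their own pace and stop on an object; FORCE is the grip in N (left out, the last holds). Time passes only in rows, so rows that repeat a pose let the fingers close. It gives the time, the measured TCP pose, the force and the opening at its end, in the units of the state.
- monitor.sense(): the state, without advancing time (a new reading comes with each control period).
- vision.grab_frame(name): name is "side" or "top"; returns (picture, depth): 400x640x3 uint8, blue, green, red; 400x640 float32, mm along the optical axis (not along the pixel's ray), 0 where there is no reading.
- vision.camera_params(name): a dict with "fx", "fy", "cx", "cy" (pixels), "R" (3x3) and "t" (3): a world point X has camera coordinates R X + t. Camera axes: x right, y down, z forward; pixel columns grow to the right and rows downward; lengths in mm; the calibration is good to about 2 mm. A picture is of the moment at which its call begins. camera_params takes no time and is no camera call.
- sign_off(): hands the job in, once; it reports no verdict.
The state is a dict: "clock": time; "qpos": joint angles; "qvel": joint speeds; "joint_efforts": joint torques, N m; "eef_pos": TCP position; "tcp_rot": TCP orientation; "contact_force": force on the tool from outside, world axes, zero at the start; "wrist_torque": the same for the moment, N m; "opening": opening from 0.0 (shut) to 1.0 (fully open).
Only numpy, scipy, OpenCV 4.12 (cv2) and the standard library are available. Lean on these libraries where they do the work, as an engineer would, in place of code of your own. Each camera call takes 0.05 s, during which the arm holds its last target.

### The job

Throw out the case of used razor blades: slide the cover of the disposal chute fully open, then rest a closed fingertip gently on top of the case and, keeping a light pressure on it, slide it along its steel ramp and off the end of the shelf so that it drops through the chute into the catch tray. Never bear down hard on the case, and leave the other things on the shelf where they are.

Things in the scene. Friction and masses are not known exactly. Their poses are not given: they have to be found in the camera images.
- shelf: Fixed dark wood shelf. Origin: at counter height, straight below the ramp's lip; z up; y runs along shelf and ramp towards the chute; x towards the tiled upstand at its back. Board: x -90..110, y -460..0 mm, top 130 mm above the counter. Upstand: x 110..126, up to z 156 mm. Ramp, chute and tray are fixed to it.
- ramp_foot (a point): Closed end of the steel ramp, middle of its floor, shelf coordinates (0, -210, 145) mm. The ramp is a U channel along y, 30 mm wide inside, 36 outside, walls 8 mm above its floor. It is fixed and level until y = -85 mm; the last 85 mm, up to the lip over the shelf's end, are a leaf on a stiff hinge.
- shelf_end (a point): Middle of the top edge of the board's end, shelf coordinates (0, 0, 130) mm, straight below the lip, where the case falls off. The ramp's leaf is left tilted up or down a little differently each time (lip 9 mm below to 14 mm above the level floor, not measured); it does not give under the press, so follow it by feel.
- case_mid (a point): Centre of the flat red case: 56 mm long (its y, along the ramp), 27 wide, 10 thick, about 45 g, lying on the ramp floor, slippery on it (friction 0.2). The middle 42 mm of its top is flat, 2 mm above the ramp's walls; the ends are bevelled to below the walls, so it cannot be gripped or pushed from behind.
- case_top (a point): Centre of the case's top face (10 mm above the ramp floor), where a fingertip presses: fingertips hold well on it, and 3 to 15 N carries the case along. It is unyielding: a few mm too low is a hard press, over 25 N is too hard, and so is touching down faster than about 10 mm/s.
- cover (a joint): Black sliding cover 74 x 88 x 3 mm of the chute mouth, m: 0 shut, 0.08 fully open. It opens along the -x axis of the shelf (level, towards the robot side), friction about 1 N, and stays where left. Starts up to 0.015 open.
- cover_knob (a point): Centre of the brass knob on the cover: upright cylinder 16 mm in diameter, 22 mm tall (point half-way up, 11 mm above the cover's top face, which is at z 106 mm). It moves with the cover. Shut, it is at shelf coordinates (0, 55, 117) mm.
- mouth (a point): Centre of the chute mouth (inside 66 mm in x by 87 mm in y, rim at z 100 mm) at the shelf's end, below the ramp's lip. Inside, a steel slope leads down and along +y to the tray. Shelf coordinates (0, 46, 100) mm.
- tray (a point): Centre of the floor of the fixed white catch tray at the foot of the chute, 86 mm wide in x, 100 mm long in y inside, walls 34 mm high. Shelf coordinates (0, 145, 3) mm.
- pump: Bystander: glass soap pump with steel top, 66 mm in diameter, 155 mm tall, origin at its underside's centre, near the far end of the shelf from the chute.
- pillbox: Bystander: green pill box, 32 x 94 x 23 mm, origin at its underside's centre.
- dish: Bystander: blue ceramic dish of bobby pins, 68 mm in diameter, 22 mm tall, origin at its underside's centre.
- clipper: Bystander: steel nail clipper, 14 x 62 x 14 mm, origin at its underside's centre.
Mind the look-alikes: they are no part of the job. Of the things that look like the part that bears case_mid, the smallest one is meant.

How it is judged:
By the outcome, as a careful person would: the job done as asked, in the order asked, and still so for the second after the job is handed in, with the robot touching nothing.
It also fails if it takes over 72 s, if anything falls off the work surface, if the arm or the gripper's body presses on something with over 40 N, if the wrist force passes 120 N, or if a joint passes its speed limit or range.

## Working session

There is one attempt and no reset: what is moved stays moved. The work goes in short steps, Python scripts to look and compute and a shell command to move; the robot and the scene stay as the last step left them, time stands still between calls to the robot, and variables do not carry over. Pictures are saved under pics/ and viewed, and the job is handed in when it is done.

```bash
ls; mkdir -p pics; python3 - <<'E'
from rig import monitor, vision, r
import cv2,numpy as np
print(monitor.sense())
for n in("side","top"):
    p,d=vision.grab_frame(n); cv2.imwrite(f"pics/{n}0.png",p); np.save(f"pics/{n}0.npy",d)
    print(n,vision.camera_params(n))
E
```

```text
pics
{'clock': 0.0, 'qpos': array([ 1.12458878e+00,  3.53666281e-01,  1.63415197e+00, -5.04936675e-05,
        1.15518167e+00, -2.41986944e-03]), 'qvel': array([-0.00030053,  0.00116115,  0.00213096, -0.00106397,  0.00042698,
       -0.00080656]), 'joint_efforts': array([ 1.31099798e-03, -6.05240464e+01, -3.42079604e+01, -1.39061763e-04,
        9.13866417e-03,  1.09018313e-05]), 'eef_pos': array([268.1696915 , 564.01071714, 230.54272152]), 'tcp_rot': array([3.14154989e+00, 1.40736633e-03, 1.12702904e+00]), 'contact_force': array([ 0.23361649, -0.15837544, -0.68917679]), 'wrist_torque': array([0.02276172, 0.02580315, 0.11888763]), 'opening': 1.0003328219944994}
side {'fx': 394.20125351524746, 'fy': 394.20125351524746, 'cx': 317.2644803329662, 'cy': 196.7751594094723, 'R': array([[ 0.87936757, -0.47612746, -0.00391338],
       [-0.30232016, -0.55197266, -0.7771285 ],
       [ 0.36785214,  0.68456469, -0.62932979]]), 't': array([-496.57359365,  219.13816325,  942.87559267])}
top {'fx': 410.40259879255444, 'fy': 410.40259879255444, 'cx': 322.94546755935875, 'cy': 197.31820146158034, 'R': array([[ 0.01024246, -0.99990803,  0.00888931],
       [-0.9971863 , -0.01087396, -0.07417038],
       [ 0.07426022, -0.00810462, -0.99720596]]), 't': array([-58.24075533, 517.57567031, 986.53124121])}
```

View pics/side0.png

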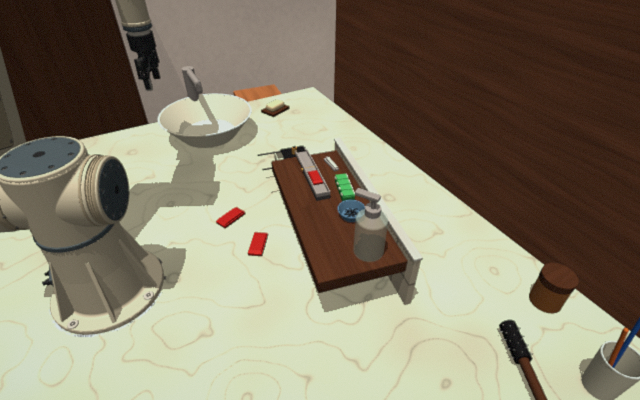

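View pics/top0.png

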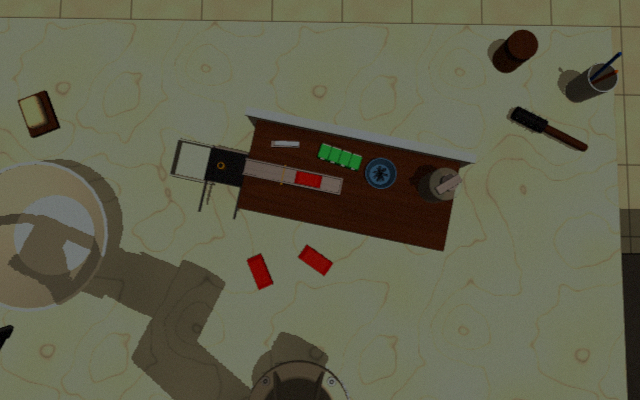

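The pictures show three red things: on the ramp at top (308,180), and on the counter at top (260,271) and (315,260). The one on the ramp looks the smallest. I'll check that in a crop and measure the shelf.

```bash
cat > h.py <<'E'
import numpy as np, cv2
from rig import vision
def ray(n,u,v,z):
    c=vision.camera_params(n); R=c['R'];t=c['t']
    o=-R.T@t; d=R.T@np.array([(u-c['cx'])/c['fx'],(v-c['cy'])/c['fy'],1.])
    return o+d*(z-o[2])/d[2]
def dep(n,u,v,d):
    c=vision.camera_params(n)
    return c['R'].T@(np.array([(u-c['cx'])/c['fx'],(v-c['cy'])/c['fy'],1.])*d-c['t'])
def proj(n,X):
    c=vision.camera_params(n); x=c['R']@np.array(X)+c['t']
    return c['fx']*x[0]/x[2]+c['cx'],c['fy']*x[1]/x[2]+c['cy']
E
python3 - <<'E'
from h import *
p=cv2.imread('pics/top0.png');d=np.load('pics/top0.npy')
hsv=cv2.cvtColor(p,cv2.COLOR_BGR2HSV)
m=(((hsv[...,0]<8)|(hsv[...,0]>172))&(hsv[...,1]>180)&(hsv[...,2]>110)).astype(np.uint8)
for c in cv2.findContours(m,0,1)[0]:
    if cv2.contourArea(c)<40: continue
    rc=cv2.minAreaRect(c); z=np.median(d[cv2.drawContours(m*0,[c],-1,1,-1)>0]); 
    P=dep('top',*rc[0],z); print('red',rc,P.round(1),(np.array(rc[1])*z/410).round(1))
p2=cv2.imread('pics/side0.png')
a=cv2.resize(p[100:260,160:480],None,fx=2.5,fy=2.5,interpolation=2); cv2.imwrite('pics/c1.png',np.clip(a*1.8,0,255).astype(np.uint8))
cv2.imwrite('pics/c2.png',cv2.resize(p2[130:230,250:400],None,fx=5,fy=5,interpolation=2))
E
```

```text
red ((258.8106689453125, 272.2455749511719), (24.923080444335938, 12.692310333251953), 67.38013458251953) [334.5 101.   14.5] [60.5 30.8]
red ((316.5188903808594, 261.2864990234375), (27.938156127929688, 14.263164520263672), 36.02737808227539) [362.2 -38.8  14.1] [68.1 34.8]
red ((308.7162780761719, 178.89605712890625), (21.286699295043945, 10.418490409851074), 12.994616508483887) [547.  -21.  155.2] [45.3 22.2]
```

View pics/c1.png

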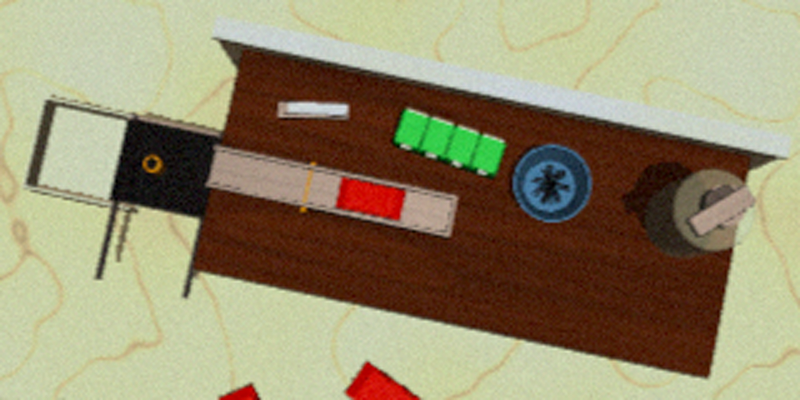

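View pics/c2.png

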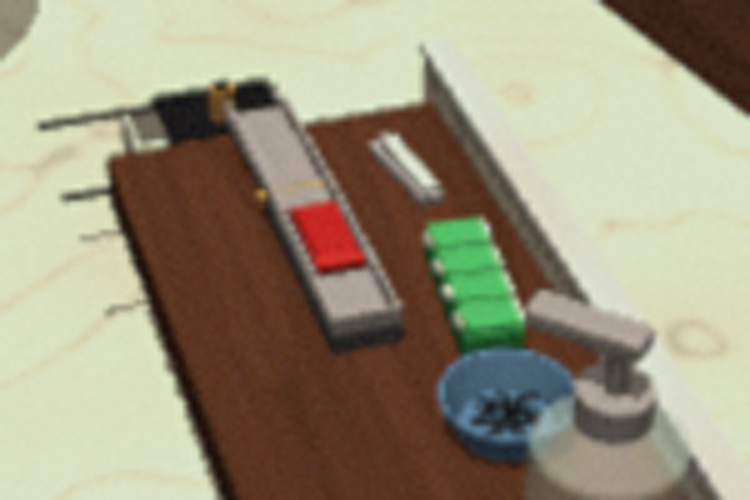

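The crop confirms the case on the ramp at top (309,179). Its flat top measures about 45x22 mm, the smallest of the three. The knob is at top (221,165) and the brass hinge line at about (284,175).

```bash
python3 - <<'E'
from h import *
p=cv2.imread('pics/top0.png');d=np.load('pics/top0.npy')
hsv=cv2.cvtColor(p,cv2.COLOR_BGR2HSV)
f=lambda u,v,z:ray('top',160+u/2.5-.3,100+v/2.5-.3,z)
fl=f(197,271,130);fr=f(709,377,130)
a=f(208,166,150);b=f(455,215,152);hn=f(307,187,150)
print('front L',fl,'R',fr,'len',np.linalg.norm(fl-fr))
print('ramp lip',a,'foot',b,np.linalg.norm(a-b),'hinge',hn)
for nm,A,B in(('board',fr,fl),('ramp',b,a)):
    e=B-A; print(nm,'yaw of +y',np.arctan2(e[1],e[0]))
# wood front edge fit
z=d
# ramp mask by depth: height map
H,W=d.shape; uu,vv=np.meshgrid(np.arange(W),np.arange(H))
c=vision.camera_params('top')
P=np.stack([(uu-c['cx'])/c['fx']*d,(vv-c['cy'])/c['fy']*d,d],-1)-c['t']
P=P@c['R']
Z=P[...,2]
np.save('pics/P0.npy',P)
m=((Z>142)&(Z<164)&(vv>150)&(vv<200)&(uu>240)&(uu<350)&(hsv[...,1]<100)).astype(np.uint8)
m=cv2.morphologyEx(m,cv2.MORPH_OPEN,np.ones((2,2)))
n,l,s,_=cv2.connectedComponentsWithStats(m); k=1+np.argmax(s[1:,4]); print(s[k])
Q=P[l==k]; mu=Q[:,:2].mean(0); vx=cv2.fitLine(Q[:,:2].astype(np.float32),cv2.DIST_HUBER,0,.01,.01).ravel(); print('rampfit',vx)
# board wood mask at Z~130
w=((abs(Z-130)<6)&(hsv[...,0]<15)&(hsv[...,1]>120)&(hsv[...,2]<100)).astype(np.uint8)
n,l2,s,_=cv2.connectedComponentsWithStats(w); k2=1+np.argmax(s[1:,4])
# front edge: lowest pixel per column
cols=range(250,430); E=np.array([P[np.where(l2[:,u]==k2)[0].max(),u,:2] for u in cols if (l2[:,u]==k2).any()],np.float32)
print('front edge',cv2.fitLine(E,cv2.DIST_HUBER,0,.01,.01).ravel(), 'boardZ',np.median(Z[l2==k2]))
# black cover/knob
kn=((hsv[...,0]>8)&(hsv[...,0]<30)&(hsv[...,1]>120)&(hsv[...,2]>60)&(uu>205)&(uu<240)&(vv>150)&(vv<180))
ys,xs=np.where(kn); print('knob px',xs.mean(),ys.mean(),len(xs), ray('top',xs.mean(),ys.mean(),128))
p2=cv2.imread('pics/side0.png');h2=cv2.cvtColor(p2,cv2.COLOR_BGR2HSV)
for vvv in range(143,158): print(vvv,[tuple(h2[vvv,u]) and ''.join('K' if (8<h2[vvv,u,0]<30 and h2[vvv,u,1]>120 and h2[vvv,u,2]>60) else '.' for u in range(280,310))][0])
E
```

```text
front L [484.43904342 131.38864487 130.        ] R [ 397.27024255 -313.73480129  130.        ] len 453.5783087505417
ramp lip [573.58587327 120.33603425 150.        ] foot [533.5770328  -91.43314814 152.        ] 215.52469446848826 hinge [556.44733622  35.32142016 150.        ]
board yaw of +y 1.3774129807350461
ramp yaw of +y 1.3840705438534144
[ 246  159   98   37 1121]
rampfit [2.2822878e-01 9.7360754e-01 5.5125153e+02 1.3655785e+01]
front edge [ 1.9697274e-01  9.8040897e-01  4.4343152e+02 -8.8658241e+01] boardZ 130.0903118717874
knob px 220.58620689655172 165.24137931034483 29 [578.19942284 173.41076822 128.        ]Traceback (most recent call last):
  File "<stdin>", line 34, in <module>
NameError: name 'u' is not defined. Did you mean: 'uu'?
```

```bash
cat >> h.py <<'E'
from scipy.spatial.transform import Rotation as Ro
from rig import monitor
O=np.array([573.5,117.5,0.]);YAW=-0.195
S=Ro.from_euler('z',YAW).as_matrix()
def sh(x,y,z): return O+S@np.array([x,y,z])
def tosh(X): return S.T@(np.array(X)-O)
def st():
    s=monitor.sense(); print('t %.2f'%s['clock'],'shelf',tosh(s['eef_pos']).round(1),'rot',s['tcp_rot'].round(3),'F(shelf)',(S.T@s['contact_force']).round(1),'open %.2f'%s['opening']); return s
def go(x,y,z,yaw=YAW,pitch=0.):
    s=st(); R=Ro.from_euler('xyz',s['tcp_rot']); T=Ro.from_euler('xyz',[np.pi,0,yaw])
    print('dp',(R.inv().apply(sh(x,y,z)-s['eef_pos'])).round(1),'ang',(R.inv()*T).as_rotvec().round(4))
E
python3 -c "
from h import *
go(-6,55.5,200)
print([proj('top',sh(*q)) for q in((-90,0,130),(0,-210,145),(0,-85,145),(-90,-460,130),(-6,55,128))])
print([proj('side',sh(*q)) for q in((-90,0,130),(0,-210,145),(0,-85,145),(-90,-460,130),(-6,55,128))])
print(tosh([547,-21,155]))"
```

```text
t 0.10 shelf [-386.1  378.9  230.6] rot [-3.142e+00  1.000e-03  1.127e+00] F(shelf) [ 0.2  0.7 -0.3] open 1.00
dp [-219.8  448.    30.9] ang [9.000e-04 1.200e-03 1.322e+00]
[(np.float64(236.87263631593976), np.float64(207.73008262880887)), (np.float64(340.1656695389816), np.float64(186.3739192528097)), (np.float64(283.2754609348832), np.float64(174.5387230448372)), (np.float64(444.50761269172506), np.float64(251.06832733125756)), (np.float64(220.94815751919597), np.float64(165.2132402764609))]
[(np.float64(270.36925968635074), np.float64(160.8841033150658)), (np.float64(322.67245822787834), np.float64(194.47320194355018)), (np.float64(308.6683891624158), np.float64(167.28882723743476)), (np.float64(318.17793125498713), np.float64(283.069827524423)), (np.float64(293.8904038778632), np.float64(147.07458093748198))]
[   0.83890185 -141.00991541  155.        ]
```

```bash
python3 -m inch '[{"dp":[-110,224,10],"angular":[0,0,1.322],"fingers":120},{"dp":[-110,224,10],"angular":[0,0,1.322],"fingers":120},{"dp":[-110,224,10],"angular":[0,0,1.322],"fingers":120},{"dp":[-110,224,10],"angular":[0,0,1.322],"fingers":120},{"dp":[-110,224,10],"angular":[0,0,1.322],"fingers":120},{"dp":[-110,224,10],"angular":[0,0,1.322],"fingers":120},{"dp":[-220,448,31],"angular":[0,0,1.322],"fingers":120},{"dp":[-220,448,31],"angular":[0,0,1.322],"fingers":120},{"dp":[-220,448,31],"angular":[0,0,1.322],"fingers":120},{"dp":[-220,448,31],"angular":[0,0,1.322],"fingers":120},{"dp":[-220,448,31],"angular":[0,0,1.322],"fingers":120},{"dp":[-220,448,31],"angular":[0,0,1.322],"fingers":120}]' 20; python3 -c "
from h import *
go(-6,55.5,200)"
```

```text
clock: 1.1
eef_pos: [579.0, 171.8, 199.9]
tcp_rot: [3.142, 0.0, -0.2]
contact_force: [0.9, 1.1, 0.1]
opening: 0.524
t 1.10 shelf [ -5.1  54.4 199.9] rot [ 3.142  0.    -0.2  ] F(shelf) [0.7 1.2 0.1] open 0.52
dp [-0.9 -1.1 -0.1] ang [ 0.0001  0.0003 -0.005 ]
```

```bash
python3 -m inch '[{"dp":[0,-1,15],"angular":[0,0,0],"fingers":120},{"dp":[0,-1,30],"angular":[0,0,0],"fingers":120},{"dp":[0,-1,45],"angular":[0,0,0],"fingers":120},{"dp":[0,-1,55],"angular":[0,0,0],"fingers":120},{"dp":[0,-1,65],"angular":[0,0,0],"fingers":120},{"dp":[0,-1,70],"angular":[0,0,0],"fingers":120},{"dp":[0,-1,75],"angular":[0,0,0],"fingers":120},{"dp":[0,-1,80],"angular":[0,0,0],"fingers":120},{"dp":[0,-1,84],"angular":[0,0,0],"fingers":120},{"dp":[0,-1,88],"angular":[0,0,0],"fingers":120},{"dp":[0,-1,88],"angular":[0,0,0],"fingers":120},{"dp":[0,-1,88],"angular":[0,0,0],"fingers":120}]'; python3 - <<'E'
from h import *
go(-6,55.5,112)
for n in('top','side'):
    p,d=vision.grab_frame(n)
    a=p[100:220,160:320] if n=='top' else p[110:210,240:373]
    cv2.imwrite(f'pics/k_{n}.png',np.clip(cv2.resize(a,None,fx=4,fy=4,interpolation=2)*1.5,0,255).astype(np.uint8))
E
```

```text
clock: 2.1
eef_pos: [578.4, 174.8, 112.3]
tcp_rot: [3.142, 0.0, -0.195]
contact_force: [0.0, -0.4, 0.8]
opening: 0.53
t 2.10 shelf [ -6.3  57.2 112.3] rot [ 3.142  0.    -0.195] F(shelf) [ 0.1 -0.4  0.8] open 0.53
dp [0.3 1.7 0.3] ang [0.     0.0001 0.0001]
```

View pics/k_side.png

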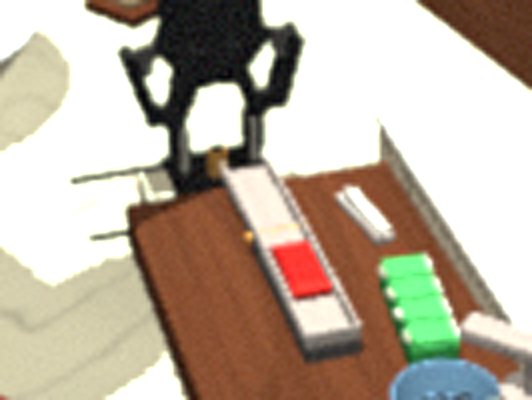

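View pics/k_top.png

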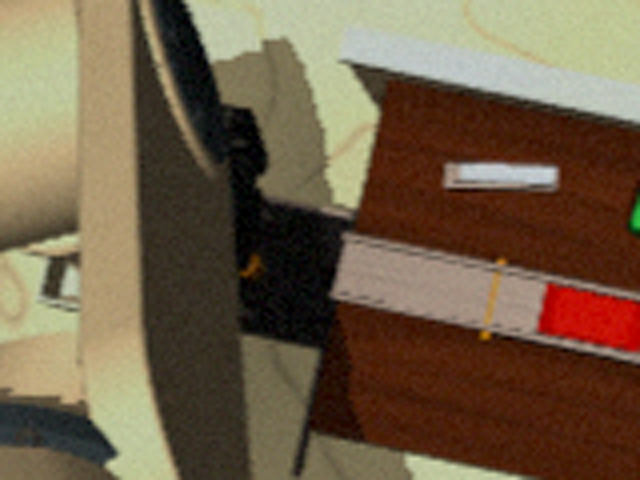

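The side view shows the brass knob, at crop (216,160), standing between the two fingers, so I'll close on it lightly.

```bash
python3 -m inch '[{"dp":[0,1,0],"angular":[0,0,0],"fingers":255},{"dp":[0,1,0],"angular":[0,0,0],"fingers":255},{"dp":[0,1,0],"angular":[0,0,0],"fingers":255},{"dp":[0,1,0],"angular":[0,0,0],"fingers":255},{"dp":[0,1,0],"angular":[0,0,0],"fingers":255},{"dp":[0,1,0],"angular":[0,0,0],"fingers":255},{"dp":[0,1,0],"angular":[0,0,0],"fingers":255},{"dp":[0,1,0],"angular":[0,0,0],"fingers":255}]' 20; python3 -c "
from h import *
go(-80,55.5,112)"
```

```text
clock: 2.87
eef_pos: [578.4, 173.7, 112.6]
tcp_rot: [-3.142, -0.0, -0.195]
contact_force: [-0.8, -0.5, 4.7]
opening: 0.174
t 2.87 shelf [ -6.1  56.1 112.6] rot [-3.142 -0.    -0.195] F(shelf) [-0.7 -0.7  4.7] open 0.17
dp [-73.9   0.6   0.6] ang [-0.     -0.0004  0.0001]
```

```bash
python3 -m inch '[{"dp":[0,0,-0.5],"angular":[0,0,0],"fingers":255},{"dp":[-4,0,-0.5],"angular":[0,0,0],"fingers":255},{"dp":[-10,0,-0.5],"angular":[0,0,0],"fingers":255},{"dp":[-18,0,-0.5],"angular":[0,0,0],"fingers":255},{"dp":[-27,0,-0.5],"angular":[0,0,0],"fingers":255},{"dp":[-36,0,-0.5],"angular":[0,0,0],"fingers":255},{"dp":[-45,0,-0.5],"angular":[0,0,0],"fingers":255},{"dp":[-54,0,-0.5],"angular":[0,0,0],"fingers":255},{"dp":[-61,0,-0.5],"angular":[0,0,0],"fingers":255},{"dp":[-66,0,-0.5],"angular":[0,0,0],"fingers":255},{"dp":[-70,0,-0.5],"angular":[0,0,0],"fingers":255},{"dp":[-72,0,-0.5],"angular":[0,0,0],"fingers":255}]'; python3 -c "
from h import *
go(-80,55.5,112)"
```

```text
clock: 3.87
eef_pos: [507.0, 187.9, 112.7]
tcp_rot: [-3.142, 0.0, -0.195]
contact_force: [1.8, 1.7, -4.5]
opening: 0.17
t 3.87 shelf [-78.9  56.2 112.7] rot [-3.142  0.    -0.195] F(shelf) [ 1.4  2.  -4.5] open 0.17
dp [-1.1  0.7  0.7] ang [-0.      0.0003  0.0002]
```

```bash
python3 -m inch '[{"dp":[-0.5,0,0.3],"angular":[0,0,0],"fingers":255},{"dp":[-1,0,0.3],"angular":[0,0,0],"fingers":255},{"dp":[-1.5,0,0.3],"angular":[0,0,0],"fingers":255},{"dp":[-2,0,0.3],"angular":[0,0,0],"fingers":255},{"dp":[-2.5,0,0.3],"angular":[0,0,0],"fingers":255},{"dp":[-3,0,0.3],"angular":[0,0,0],"fingers":255},{"dp":[-3,0,0.3],"angular":[0,0,0],"fingers":255}]'; python3 -c "
from h import *
go(-80,55.5,112)"
```

```text
clock: 4.45
eef_pos: [506.1, 188.1, 112.7]
tcp_rot: [-3.141, -0.003, -0.195]
contact_force: [7.4, -1.2, -4.8]
opening: 0.176
t 4.45 shelf [-79.8  56.2 112.7] rot [-3.141e+00 -3.000e-03 -1.950e-01] F(shelf) [ 7.5  0.2 -4.8] open 0.18
dp [-0.2  0.7  0.7] ang [-0.0006 -0.0027  0.0002]
```

The stop is reached: 7.5 N resisting at x = -80. I'll release, rise and look.

```bash
python3 -m inch '[{"dp":[0,0,0],"angular":[0,0,0],"fingers":150},{"dp":[0,0,0],"angular":[0,0,0],"fingers":150},{"dp":[0,0,0],"angular":[0,0,0],"fingers":150},{"dp":[0,0,0],"angular":[0,0,0],"fingers":150},{"dp":[0,0,-10],"angular":[0,0,0],"fingers":150},{"dp":[0,0,-30],"angular":[0,0,0],"fingers":150},{"dp":[0,0,-60],"angular":[0,0,0],"fingers":150},{"dp":[0,0,-90],"angular":[0,0,0],"fingers":150},{"dp":[0,0,-100],"angular":[0,0,0],"fingers":255},{"dp":[0,0,-100],"angular":[0,0,0],"fingers":255}]'; python3 - <<'E'
from h import *
go(0,-149,185)
for n in('side','top'):
    p,d=vision.grab_frame(n); cv2.imwrite(f'pics/o_{n}f.png',p)
    a=p[100:220,140:350] if n=='top' else p[110:210,240:373]
    cv2.imwrite(f'pics/o_{n}.png',np.clip(cv2.resize(a,None,fx=3.8,fy=3.8,interpolation=2)*1.5,0,255).astype(np.uint8))
print(proj('top',sh(-80,55,128)),proj('side',sh(-80,55,128)))
E
```

```text
clock: 5.28
eef_pos: [506.3, 188.9, 216.1]
tcp_rot: [-3.139, -0.005, -0.195]
contact_force: [-0.7, 0.2, 0.2]
opening: 0.139
t 5.28 shelf [-79.7  57.1 216.1] rot [-3.139 -0.005 -0.195] F(shelf) [-0.7  0.1  0.2] open 0.14
dp [ 79.6 206.2  30.9] ang [-0.003  -0.0049  0.    ]
(np.float64(213.40450262555723), np.float64(198.1429028483453)) (np.float64(269.87331263178004), np.float64(151.06368202978211))
```

View pics/o_side.png

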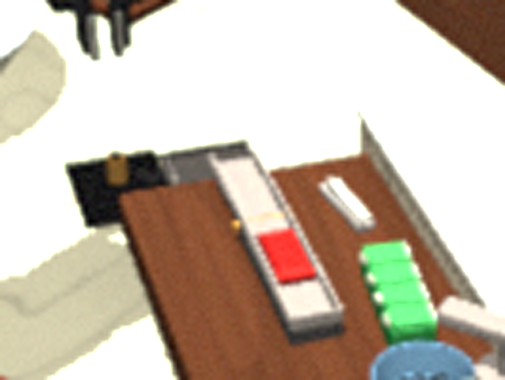

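View pics/o_top.png

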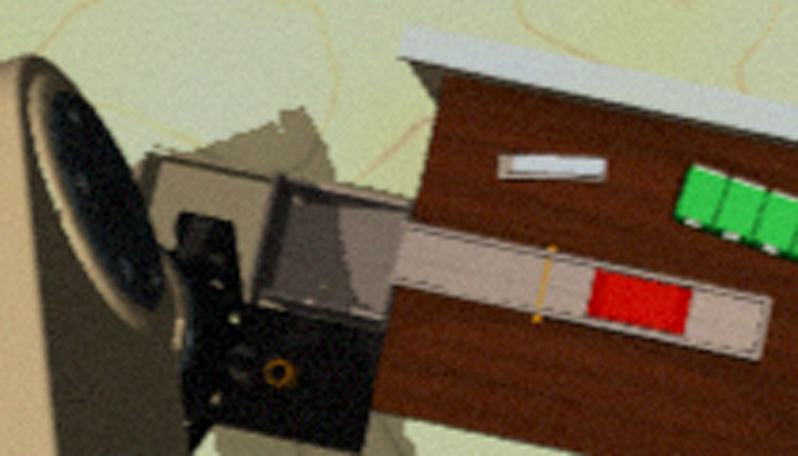

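The cover is fully open: the knob is at top (213,198), as predicted for 0.08 m. The case and bystanders have not moved. Next I'll go above the case.

```bash
python3 -m inch '[{"dp":[30,70,0],"angular":[-0.003,-0.005,0],"fingers":255},{"dp":[40,100,0],"angular":[-0.003,-0.005,0],"fingers":255},{"dp":[60,140,5],"angular":[-0.003,-0.005,0],"fingers":255},{"dp":[80,180,20],"angular":[-0.003,-0.005,0],"fingers":255},{"dp":[80,206,31],"angular":[-0.003,-0.005,0],"fingers":255},{"dp":[80,206,31],"angular":[-0.003,-0.005,0],"fingers":255},{"dp":[80,206,31],"angular":[-0.003,-0.005,0],"fingers":255},{"dp":[80,206,31],"angular":[-0.003,-0.005,0],"fingers":255},{"dp":[80,206,31],"angular":[-0.003,-0.005,0],"fingers":255}]'; python3 - <<'E'
from h import *
go(0,-149,160)
E
```

```text
clock: 6.13
eef_pos: [542.6, -28.7, 180.6]
tcp_rot: [3.139, 0.007, -0.195]
contact_force: [0.5, 0.4, -0.7]
opening: 0.004
t 6.13 shelf [  -2.  -149.4  180.6] rot [ 3.139  0.007 -0.195] F(shelf) [ 0.4  0.5 -0.7] open 0.00
dp [ 2.1 -0.4 20.6] ang [ 0.0029  0.0069 -0.0002]
```

```bash
python3 -m inch '[{"dp":[1,0,0],"angular":[0,0,0],"fingers":255},{"dp":[1,0,0],"angular":[0,0,0],"fingers":255},{"dp":[1,0,5],"angular":[0,0,0],"fingers":255},{"dp":[1,0,10],"angular":[0,0,0],"fingers":255},{"dp":[1,0,15],"angular":[0,0,0],"fingers":255},{"dp":[1,0,18],"angular":[0,0,0],"fingers":255},{"dp":[1,0,20],"angular":[0,0,0],"fingers":255},{"dp":[1,0,20],"angular":[0,0,0],"fingers":255},{"dp":[1,0,20],"angular":[0,0,0],"fingers":255}]'; python3 - <<'E'
from h import *
go(0,-149,158)
p,d=vision.grab_frame('side')
cv2.imwrite('pics/s1.png',np.clip(cv2.resize(p[110:230,260:400],None,fx=5,fy=5,interpolation=2)*1.3,0,255).astype(np.uint8))
E
```

```text
clock: 6.88
eef_pos: [544.1, -29.6, 161.4]
tcp_rot: [3.139, 0.005, -0.195]
contact_force: [-0.1, 0.6, 0.1]
opening: 0.001
t 6.88 shelf [  -0.4 -150.   161.4] rot [ 3.139  0.005 -0.195] F(shelf) [-0.3  0.5  0.1] open 0.00
dp [ 0.4 -1.   3.4] ang [ 0.003   0.0052 -0.0001]
```

View pics/s1.png

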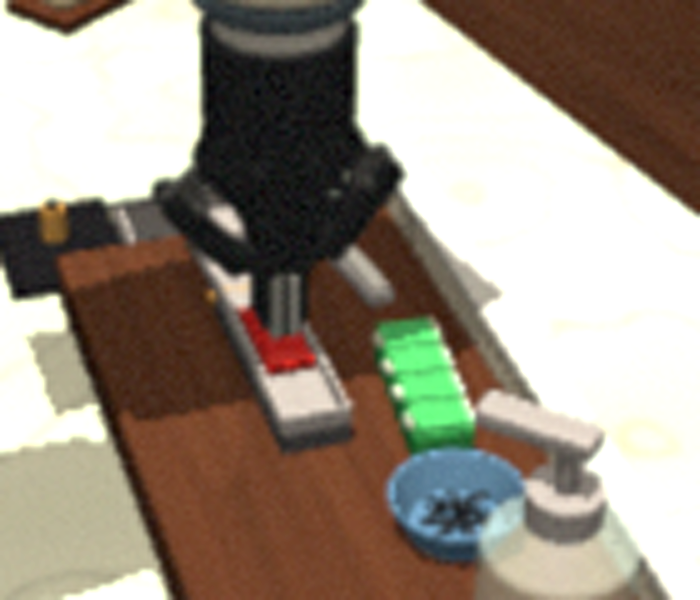

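The fingertip hangs over the red case, at crop (285,335), and in line with it. I'll lower it at 5–6 mm/s.

```bash
python3 -m inch '[{"dp":[0,0,0.5],"angular":[0,0,0],"fingers":255},{"dp":[0,-1,1],"angular":[0,0,0],"fingers":255},{"dp":[0,-1,1.5],"angular":[0,0,0],"fingers":255},{"dp":[0,-1,2],"angular":[0,0,0],"fingers":255},{"dp":[0,-1,2.5],"angular":[0,0,0],"fingers":255},{"dp":[0,-1,3],"angular":[0,0,0],"fingers":255},{"dp":[0,-1,3.5],"angular":[0,0,0],"fingers":255},{"dp":[0,-1,4],"angular":[0,0,0],"fingers":255}]'; python3 - <<'E'
from h import *
go(0,-149,155)
E
```

```text
clock: 7.6
eef_pos: [544.3, -28.6, 157.5]
tcp_rot: [3.139, 0.005, -0.195]
contact_force: [-0.3, -0.2, -0.2]
opening: -0.001
t 7.60 shelf [  -0.4 -149.   157.5] rot [ 3.139  0.005 -0.195] F(shelf) [-0.3 -0.2 -0.2] open -0.00
dp [0.4 0.  2.5] ang [0.003 0.005 0.   ]
```

```bash
python3 -m inch '[{"dp":[0,0,0.4],"angular":[0,0,0],"fingers":255},{"dp":[0,0,0.8],"angular":[0,0,0],"fingers":255},{"dp":[0,0,1.2],"angular":[0,0,0],"fingers":255},{"dp":[0,0,1.6],"angular":[0,0,0],"fingers":255}]'; python3 -c "
from h import *
st()"; python3 -m inch '[{"dp":[0,0,0.4],"angular":[0,0,0],"fingers":255}]'; python3 -m inch '[{"dp":[0,0,0.4],"angular":[0,0,0],"fingers":255}]'
```

```text
clock: 7.93
eef_pos: [544.3, -28.6, 155.9]
tcp_rot: [3.139, 0.005, -0.195]
contact_force: [0.0, -0.6, -0.1]
opening: 0.001
t 7.93 shelf [  -0.4 -149.   155.9] rot [ 3.139  0.005 -0.195] F(shelf) [ 0.1 -0.6 -0.1] open 0.00
clock: 8.02
eef_pos: [544.2, -28.6, 155.4]
tcp_rot: [3.139, 0.005, -0.195]
contact_force: [-0.5, 0.5, 0.4]
opening: 0.002
clock: 8.1
eef_pos: [544.3, -28.6, 155.1]
tcp_rot: [3.139, 0.005, -0.195]
contact_force: [-0.3, -0.3, 2.6]
opening: 0.001
```

```bash
python3 -m inch '[{"dp":[0,0,0.3],"angular":[0,0,0],"fingers":255}]';python3 -m inch '[{"dp":[0,0,0.3],"angular":[0,0,0],"fingers":255}]'; python3 -m inch '[{"dp":[0,0,0],"angular":[0,0,0],"fingers":255}]'
```

```text
clock: 8.18
eef_pos: [544.4, -28.6, 155.1]
tcp_rot: [3.139, 0.005, -0.195]
contact_force: [-2.1, 0.2, 6.2]
opening: -0.006
clock: 8.27
eef_pos: [544.5, -28.6, 155.0]
tcp_rot: [3.139, 0.005, -0.195]
contact_force: [-1.9, 0.7, 8.2]
opening: -0.001
clock: 8.35
eef_pos: [544.5, -28.6, 155.1]
tcp_rot: [3.139, 0.004, -0.195]
contact_force: [-0.8, -0.2, 5.2]
opening: -0.002
```

Contact holds at about 6 N, and the stiffness is about 10 N/mm. Now the slide, a short piece first (shelf +y is tool -y).

```bash
python3 -m inch '[{"dp":[0,-0.7,0],"angular":[0,0,0],"fingers":255},{"dp":[0,-2,0],"angular":[0,0,0],"fingers":255},{"dp":[0,-3.5,0],"angular":[0,0,0],"fingers":255},{"dp":[0,-5,0],"angular":[0,0,0],"fingers":255},{"dp":[0,-6.5,0],"angular":[0,0,0],"fingers":255},{"dp":[0,-8,0],"angular":[0,0,0],"fingers":255}]'; python3 - <<'E'
from h import *
st()
p,d=vision.grab_frame('side')
cv2.imwrite('pics/s2.png',np.clip(cv2.resize(p[110:230,260:400],None,fx=5,fy=5,interpolation=2)*1.3,0,255).astype(np.uint8))
E
```

```text
clock: 8.85
eef_pos: [546.4, -20.9, 155.1]
tcp_rot: [3.138, 0.004, -0.195]
contact_force: [0.7, -1.2, 6.0]
opening: -0.002
t 8.85 shelf [   0.2 -141.   155.1] rot [ 3.138  0.004 -0.195] F(shelf) [ 1.  -1.1  6. ] open -0.00
```

View pics/s2.png

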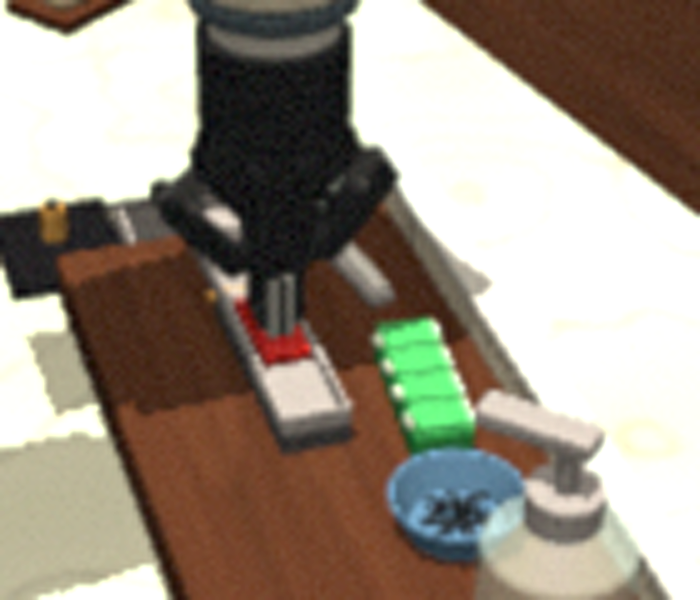

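The case moved along with the finger: its rear edge went from crop row 365 to row 355. Drag is 1.1 N, which fits friction 0.2.

```bash
python3 -m inch '[{"dp":[0,-1.5,0],"angular":[0,0,0],"fingers":255},{"dp":[0,-3,0],"angular":[0,0,0],"fingers":255},{"dp":[0,-4.5,0],"angular":[0,0,0],"fingers":255},{"dp":[0,-6,0],"angular":[0,0,0],"fingers":255},{"dp":[0,-7.5,0],"angular":[0,0,0],"fingers":255},{"dp":[0,-9,0],"angular":[0,0,0],"fingers":255},{"dp":[0,-10.5,0],"angular":[0,0,0],"fingers":255},{"dp":[0,-12,0],"angular":[0,0,0],"fingers":255}]'; python3 -c "
from h import *
st()"; python3 -m inch '[{"dp":[0,-1,0],"angular":[0,0,0],"fingers":255},{"dp":[0,-2,0],"angular":[0,0,0],"fingers":255},{"dp":[0,-3,0],"angular":[0,0,0],"fingers":255},{"dp":[0,-4,0],"angular":[0,0,0],"fingers":255}]';  python3 -c "
from h import *
st()"
```

```text
clock: 9.57
eef_pos: [548.8, -9.1, 155.1]
tcp_rot: [3.138, 0.004, -0.195]
contact_force: [-0.0, -0.6, 6.2]
opening: -0.001
t 9.57 shelf [   0.3 -129.   155.1] rot [ 3.138  0.004 -0.195] F(shelf) [ 0.1 -0.6  6.2] open -0.00
clock: 9.9
eef_pos: [549.6, -5.1, 155.1]
tcp_rot: [3.139, 0.003, -0.195]
contact_force: [-0.4, -1.4, 4.7]
opening: 0.003
t 9.90 shelf [   0.3 -125.   155.1] rot [ 3.139e+00  3.000e-03 -1.950e-01] F(shelf) [-0.1 -1.5  4.7] open 0.00
```

```bash
python3 -m inch '[{"dp":[0,-1,0],"angular":[0,0,0],"fingers":255},{"dp":[0,-2,0],"angular":[0,0,0],"fingers":255},{"dp":[0,-3,0],"angular":[0,0,0],"fingers":255}]'; python3 -m inch '[{"dp":[0,-1,0],"angular":[0,0,0],"fingers":255},{"dp":[0,-2,0],"angular":[0,0,0],"fingers":255},{"dp":[0,-3,0],"angular":[0,0,0],"fingers":255}]';  python3 -c "
from h import *
st()"
```

```text
clock: 10.15
eef_pos: [550.1, -2.2, 155.1]
tcp_rot: [3.139, 0.004, -0.195]
contact_force: [0.4, -2.2, 6.2]
opening: -0.004
clock: 10.4
eef_pos: [550.7, 0.7, 155.1]
tcp_rot: [3.139, 0.003, -0.195]
contact_force: [-0.2, -1.9, 5.7]
opening: 0.001
t 10.40 shelf [   0.3 -119.   155.1] rot [ 3.139e+00  3.000e-03 -1.950e-01] F(shelf) [ 0.1 -1.9  5.7] open 0.00
```

```bash
python3 -m inch '[{"dp":[0,-1,0],"angular":[0,0,0],"fingers":255},{"dp":[0,-2,0],"angular":[0,0,0],"fingers":255}]';  python3 -c "
from h import *
st()"
```

```text
clock: 10.57
eef_pos: [551.1, 2.7, 155.1]
tcp_rot: [3.139, 0.003, -0.195]
contact_force: [-0.5, -1.1, 4.7]
opening: -0.005
t 10.57 shelf [   0.3 -117.   155.1] rot [ 3.139e+00  3.000e-03 -1.950e-01] F(shelf) [-0.2 -1.2  4.7] open -0.00
```

```bash
python3 -m inch '[{"dp":[0,-1,0],"angular":[0,0,0],"fingers":255},{"dp":[0,-2,0],"angular":[0,0,0],"fingers":255},{"dp":[0,-3,0],"angular":[0,0,0],"fingers":255}]';  python3 -c "
from h import *
st()"
```

```text
clock: 10.82
eef_pos: [551.7, 5.6, 155.1]
tcp_rot: [3.139, 0.003, -0.195]
contact_force: [0.3, -1.5, 6.0]
opening: 0.001
t 10.82 shelf [   0.3 -114.   155.1] rot [ 3.139e+00  3.000e-03 -1.950e-01] F(shelf) [ 0.6 -1.4  6. ] open 0.00
```

```bash
python3 -m inch '[{"dp":[0,-1,0],"angular":[0,0,0],"fingers":255},{"dp":[0,-2,0],"angular":[0,0,0],"fingers":255},{"dp":[0,-3,0],"angular":[0,0,0],"fingers":255}]';  python3 -c "
from h import *
st()"
```

```text
clock: 11.07
eef_pos: [552.3, 8.6, 155.1]
tcp_rot: [3.139, 0.003, -0.195]
contact_force: [-0.4, -1.6, 6.3]
opening: -0.002
t 11.07 shelf [   0.3 -111.   155.1] rot [ 3.139e+00  3.000e-03 -1.950e-01] F(shelf) [-0.1 -1.6  6.3] open -0.00
```

```bash
python3 - <<'E'
from h import *
st()
p,d=vision.grab_frame('side')
cv2.imwrite('pics/s3.png',np.clip(cv2.resize(p[120:220,250:380],None,fx=6,fy=6,interpolation=2)*1.3,0,255).astype(np.uint8))
E
```

```text
t 11.07 shelf [   0.3 -111.   155.1] rot [ 3.139e+00  3.000e-03 -1.950e-01] F(shelf) [-0.1 -1.6  6.3] open -0.00
```

View pics/s3.png

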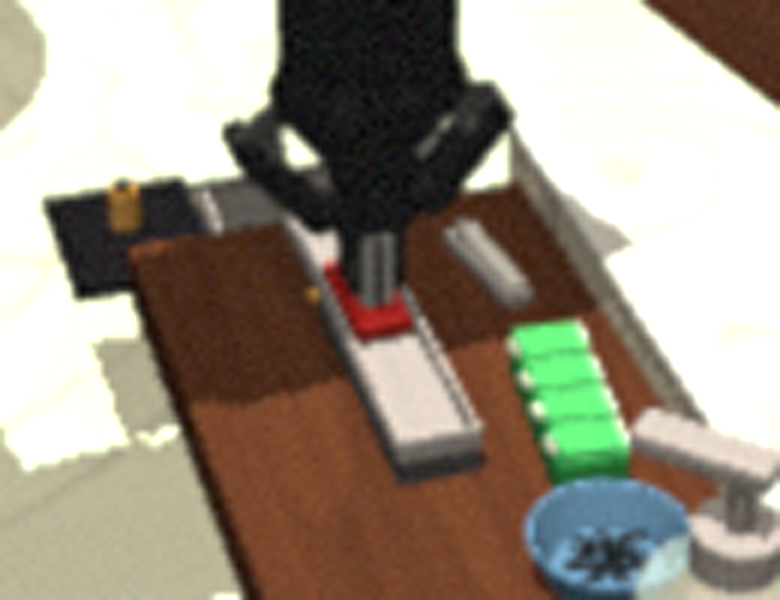

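The case is still under the finger, at about crop (370,305), and the front overlaps the leaf with no rise in force. So the leaf is level or tilted down. Continuing.

```bash
python3 -m inch '[{"dp":[0,-1.2,0],"angular":[0,0,0],"fingers":255},{"dp":[0,-2.4,0],"angular":[0,0,0],"fingers":255},{"dp":[0,-3.6,0],"angular":[0,0,0],"fingers":255},{"dp":[0,-5,0],"angular":[0,0,0],"fingers":255}]';  python3 -c "
from h import *
st()"
```

```text
clock: 11.45
eef_pos: [553.3, 13.4, 155.1]
tcp_rot: [3.139, 0.003, -0.195]
contact_force: [-0.1, -1.3, 6.2]
opening: -0.002
t 11.45 shelf [   0.3 -106.   155.1] rot [ 3.139e+00  3.000e-03 -1.950e-01] F(shelf) [ 0.1 -1.3  6.2] open -0.00
```

```bash
python3 -m inch '[{"dp":[0,-1.2,0],"angular":[0,0,0],"fingers":255},{"dp":[0,-2.4,0],"angular":[0,0,0],"fingers":255},{"dp":[0,-3.6,0],"angular":[0,0,0],"fingers":255},{"dp":[0,-5,0],"angular":[0,0,0],"fingers":255}]';  python3 -c "
from h import *
st()"
```

```text
clock: 11.78
eef_pos: [554.2, 18.4, 155.1]
tcp_rot: [3.139, 0.003, -0.195]
contact_force: [-0.4, -1.2, 5.9]
opening: 0.002
t 11.78 shelf [   0.3 -101.   155.1] rot [ 3.139e+00  3.000e-03 -1.950e-01] F(shelf) [-0.2 -1.2  5.9] open 0.00
```

```bash
python3 -m inch '[{"dp":[0,-1.2,0],"angular":[0,0,0],"fingers":255},{"dp":[0,-2.4,0],"angular":[0,0,0],"fingers":255},{"dp":[0,-3.6,0],"angular":[0,0,0],"fingers":255}]';  python3 -c "
from h import *
st()"
```

```text
clock: 12.03
eef_pos: [554.9, 21.9, 155.1]
tcp_rot: [3.139, 0.003, -0.195]
contact_force: [-1.1, -2.2, 6.1]
opening: -0.001
t 12.03 shelf [  0.3 -97.4 155.1] rot [ 3.139e+00  3.000e-03 -1.950e-01] F(shelf) [-0.7 -2.3  6.1] open -0.00
```

```bash
python3 -m inch '[{"dp":[0,-1,0],"angular":[0,0,0],"fingers":255},{"dp":[0,-2,0],"angular":[0,0,0],"fingers":255},{"dp":[0,-3,0],"angular":[0,0,0],"fingers":255}]';  python3 -c "
from h import *
st()"
```

```text
clock: 12.28
eef_pos: [555.5, 24.8, 155.0]
tcp_rot: [3.139, 0.003, -0.195]
contact_force: [-0.4, -1.3, 5.6]
opening: 0.001
t 12.28 shelf [  0.3 -94.4 155. ] rot [ 3.139e+00  3.000e-03 -1.950e-01] F(shelf) [-0.1 -1.3  5.6] open 0.00
```

```bash
python3 -m inch '[{"dp":[0,-1,0],"angular":[0,0,0],"fingers":255},{"dp":[0,-2,0],"angular":[0,0,0],"fingers":255},{"dp":[0,-3,0],"angular":[0,0,0],"fingers":255}]';  python3 -c "
from h import *
st()"
```

```text
clock: 12.53
eef_pos: [556.1, 27.8, 155.1]
tcp_rot: [3.139, 0.003, -0.195]
contact_force: [0.7, -0.7, 6.5]
opening: -0.001
t 12.53 shelf [  0.3 -91.4 155.1] rot [ 3.139e+00  3.000e-03 -1.950e-01] F(shelf) [ 0.8 -0.6  6.5] open -0.00
```

```bash
python3 -m inch '[{"dp":[0,-1,0],"angular":[0,0,0],"fingers":255},{"dp":[0,-2,0],"angular":[0,0,0],"fingers":255},{"dp":[0,-3,0],"angular":[0,0,0],"fingers":255}]';  python3 -c "
from h import *
st()"
```

```text
clock: 12.78
eef_pos: [556.7, 30.7, 155.1]
tcp_rot: [3.139, 0.003, -0.195]
contact_force: [-0.4, -1.8, 6.4]
opening: 0.004
t 12.78 shelf [  0.3 -88.4 155.1] rot [ 3.139e+00  3.000e-03 -1.950e-01] F(shelf) [-0.  -1.8  6.4] open 0.00
```

```bash
python3 -m inch '[{"dp":[0,-1,0],"angular":[0,0,0],"fingers":255},{"dp":[0,-2,0],"angular":[0,0,0],"fingers":255},{"dp":[0,-3,0],"angular":[0,0,0],"fingers":255}]';  python3 -c "
from h import *
st()"
```

```text
clock: 13.03
eef_pos: [557.3, 33.7, 155.0]
tcp_rot: [3.139, 0.003, -0.195]
contact_force: [-0.1, -1.6, 5.9]
opening: -0.001
t 13.03 shelf [  0.3 -85.3 155. ] rot [ 3.139e+00  3.000e-03 -1.950e-01] F(shelf) [ 0.2 -1.6  5.9] open -0.00
```

```bash
python3 -m inch '[{"dp":[0,-1,0],"angular":[0,0,0],"fingers":255},{"dp":[0,-2,0],"angular":[0,0,0],"fingers":255},{"dp":[0,-3,0],"angular":[0,0,0],"fingers":255}]';  python3 -c "
from h import *
st()"
```

```text
clock: 13.28
eef_pos: [557.9, 36.7, 155.0]
tcp_rot: [3.139, 0.003, -0.195]
contact_force: [0.1, -0.6, 5.9]
opening: -0.002
t 13.28 shelf [  0.3 -82.3 155. ] rot [ 3.139e+00  3.000e-03 -1.950e-01] F(shelf) [ 0.2 -0.6  5.9] open -0.00
```

```bash
python3 -m inch '[{"dp":[0,-1,0],"angular":[0,0,0],"fingers":255},{"dp":[0,-2,0],"angular":[0,0,0],"fingers":255},{"dp":[0,-3,0],"angular":[0,0,0],"fingers":255}]';  python3 -c "
from h import *
st()"
```

```text
clock: 13.53
eef_pos: [558.4, 39.6, 155.0]
tcp_rot: [3.139, 0.004, -0.195]
contact_force: [-0.7, -1.3, 6.2]
opening: -0.002
t 13.53 shelf [  0.3 -79.3 155. ] rot [ 3.139  0.004 -0.195] F(shelf) [-0.4 -1.4  6.2] open -0.00
```

```bash
python3 -m inch '[{"dp":[0,-1,0],"angular":[0,0,0],"fingers":255},{"dp":[0,-2,0],"angular":[0,0,0],"fingers":255},{"dp":[0,-3,0],"angular":[0,0,0],"fingers":255}]';  python3 - <<'E'
from h import *
st()
p,d=vision.grab_frame('side')
cv2.imwrite('pics/s4.png',np.clip(cv2.resize(p[120:220,250:380],None,fx=6,fy=6,interpolation=2)*1.3,0,255).astype(np.uint8))
E
```

```text
clock: 13.78
eef_pos: [558.9, 42.6, 154.9]
tcp_rot: [3.139, 0.004, -0.195]
contact_force: [-1.2, -0.7, 6.4]
opening: -0.001
t 13.78 shelf [  0.2 -76.3 154.9] rot [ 3.139  0.004 -0.195] F(shelf) [-1.  -1.   6.4] open -0.00
```

View pics/s4.png

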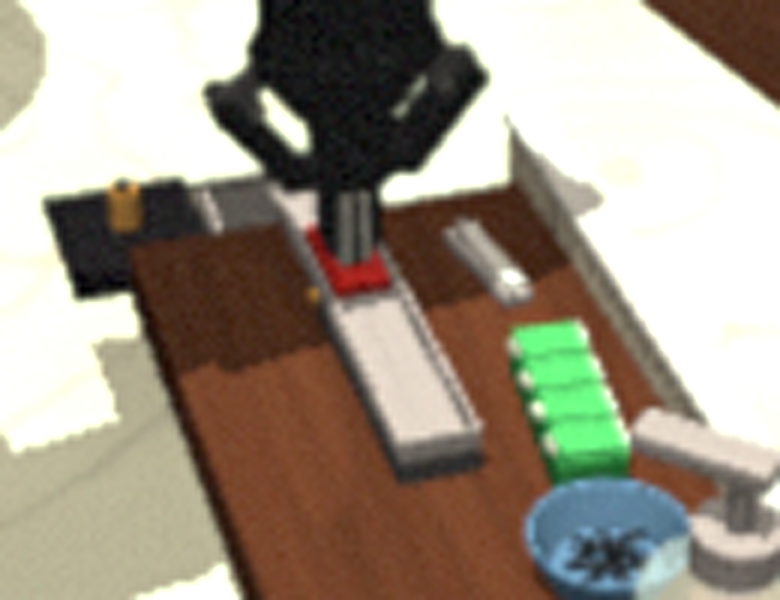

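The case is still under the finger, its rear edge at crop (360,290), having passed the brass hinge mark. Continuing down the leaf.

```bash
python3 -m inch '[{"dp":[0,-1,0],"angular":[0,0,0],"fingers":255},{"dp":[0,-2,0],"angular":[0,0,0],"fingers":255},{"dp":[0,-3,0],"angular":[0,0,0],"fingers":255}]';  python3 -c "
from h import *
st()"
```

```text
clock: 14.08
eef_pos: [559.4, 45.6, 154.8]
tcp_rot: [3.139, 0.004, -0.195]
contact_force: [-0.6, -1.5, 5.0]
opening: -0.0
t 14.08 shelf [ 1.000e-01 -7.330e+01  1.548e+02] rot [ 3.139  0.004 -0.195] F(shelf) [-0.3 -1.6  5. ] open -0.00
```

```bash
python3 -m inch '[{"dp":[0,-1,0],"angular":[0,0,0],"fingers":255},{"dp":[0,-2,0],"angular":[0,0,0],"fingers":255},{"dp":[0,-3,0],"angular":[0,0,0],"fingers":255}]';  python3 -c "
from h import *
st()"
```

```text
clock: 14.33
eef_pos: [559.9, 48.5, 154.7]
tcp_rot: [3.139, 0.004, -0.195]
contact_force: [-0.3, -1.4, 5.8]
opening: -0.002
t 14.33 shelf [  0.  -70.3 154.7] rot [ 3.139  0.004 -0.195] F(shelf) [-0.1 -1.4  5.8] open -0.00
```

```bash
python3 -m inch '[{"dp":[0,-1,0],"angular":[0,0,0],"fingers":255},{"dp":[0,-2,0],"angular":[0,0,0],"fingers":255},{"dp":[0,-3,0],"angular":[0,0,0],"fingers":255}]';  python3 -c "
from h import *
st()"
```

```text
clock: 14.58
eef_pos: [560.4, 51.5, 154.6]
tcp_rot: [3.139, 0.004, -0.195]
contact_force: [0.2, -1.0, 5.1]
opening: -0.001
t 14.58 shelf [-1.000e-01 -6.730e+01  1.546e+02] rot [ 3.139  0.004 -0.195] F(shelf) [ 0.3 -1.   5.1] open -0.00
```

```bash
python3 -m inch '[{"dp":[0,-1,0.05],"angular":[0,0,0],"fingers":255},{"dp":[0,-2,0.1],"angular":[0,0,0],"fingers":255},{"dp":[0,-3,0.15],"angular":[0,0,0],"fingers":255},{"dp":[0,-4,0.15],"angular":[0,0,0],"fingers":255}]';  python3 -c "
from h import *
st()"
```

```text
clock: 14.92
eef_pos: [561.2, 55.4, 154.5]
tcp_rot: [3.139, 0.004, -0.195]
contact_force: [0.3, -2.3, 4.9]
opening: 0.004
t 14.92 shelf [ -0.  -63.3 154.5] rot [ 3.139  0.004 -0.195] F(shelf) [ 0.7 -2.2  4.9] open 0.00
```

```bash
python3 -m inch '[{"dp":[0,-1,0.05],"angular":[0,0,0],"fingers":255},{"dp":[0,-2,0.1],"angular":[0,0,0],"fingers":255},{"dp":[0,-3,0.15],"angular":[0,0,0],"fingers":255},{"dp":[0,-4,0.15],"angular":[0,0,0],"fingers":255}]';  python3 -c "
from h import *
st()"
```

```text
clock: 15.25
eef_pos: [562.0, 59.3, 154.3]
tcp_rot: [3.139, 0.004, -0.195]
contact_force: [-0.7, -0.5, 5.6]
opening: 0.001
t 15.25 shelf [ -0.  -59.3 154.3] rot [ 3.139  0.004 -0.195] F(shelf) [-0.6 -0.7  5.6] open 0.00
```

```bash
python3 -m inch '[{"dp":[0,-1,0.05],"angular":[0,0,0],"fingers":255},{"dp":[0,-2,0.1],"angular":[0,0,0],"fingers":255},{"dp":[0,-3,0.15],"angular":[0,0,0],"fingers":255},{"dp":[0,-4,0.15],"angular":[0,0,0],"fingers":255}]';  python3 -c "
from h import *
st()"
```

```text
clock: 15.58
eef_pos: [562.8, 63.2, 154.2]
tcp_rot: [3.139, 0.004, -0.195]
contact_force: [0.1, -1.6, 5.8]
opening: -0.003
t 15.58 shelf [ -0.  -55.3 154.2] rot [ 3.139  0.004 -0.195] F(shelf) [ 0.4 -1.6  5.8] open -0.00
```

```bash
python3 -m inch '[{"dp":[0,-1.3,0.05],"angular":[0,0,0],"fingers":255},{"dp":[0,-2.6,0.1],"angular":[0,0,0],"fingers":255},{"dp":[0,-4,0.15],"angular":[0,0,0],"fingers":255},{"dp":[0,-5.3,0.2],"angular":[0,0,0],"fingers":255},{"dp":[0,-6.6,0.25],"angular":[0,0,0],"fingers":255},{"dp":[0,-8,0.3],"angular":[0,0,0],"fingers":255}]';  python3 -c "
from h import *
st()"
```

```text
clock: 16.08
eef_pos: [564.4, 71.1, 153.9]
tcp_rot: [3.139, 0.004, -0.195]
contact_force: [-1.2, -2.1, 6.1]
opening: -0.002
t 16.08 shelf [  0.  -47.3 153.9] rot [ 3.139  0.004 -0.195] F(shelf) [-0.7 -2.3  6.1] open -0.00
```

```bash
python3 -m inch '[{"dp":[0,-1.3,0.05],"angular":[0,0,0],"fingers":255},{"dp":[0,-2.6,0.1],"angular":[0,0,0],"fingers":255},{"dp":[0,-4,0.15],"angular":[0,0,0],"fingers":255},{"dp":[0,-5.3,0.2],"angular":[0,0,0],"fingers":255},{"dp":[0,-6.6,0.25],"angular":[0,0,0],"fingers":255},{"dp":[0,-8,0.3],"angular":[0,0,0],"fingers":255}]';  python3 -c "
from h import *
st()"
```

```text
clock: 16.58
eef_pos: [566.0, 79.0, 153.7]
tcp_rot: [3.139, 0.004, -0.195]
contact_force: [-0.4, -1.4, 7.3]
opening: -0.004
t 16.58 shelf [ 1.000e-01 -3.930e+01  1.537e+02] rot [ 3.139  0.004 -0.195] F(shelf) [-0.1 -1.4  7.3] open -0.00
```

```bash
python3 -m inch '[{"dp":[0,-1.3,0.05],"angular":[0,0,0],"fingers":255},{"dp":[0,-2.6,0.1],"angular":[0,0,0],"fingers":255},{"dp":[0,-4,0.15],"angular":[0,0,0],"fingers":255},{"dp":[0,-5.3,0.2],"angular":[0,0,0],"fingers":255},{"dp":[0,-6.6,0.25],"angular":[0,0,0],"fingers":255},{"dp":[0,-8,0.3],"angular":[0,0,0],"fingers":255}]';  python3 - <<'E'
from h import *
st()
p,d=vision.grab_frame('side')
cv2.imwrite('pics/s5.png',np.clip(cv2.resize(p[100:200,250:380],None,fx=6,fy=6,interpolation=2)*1.3,0,255).astype(np.uint8))
p,d=vision.grab_frame('top')
cv2.imwrite('pics/t5.png',np.clip(cv2.resize(p[130:230,190:320],None,fx=6,fy=6,interpolation=2)*1.8,0,255).astype(np.uint8))
E
```

```text
clock: 17.08
eef_pos: [567.6, 86.8, 153.4]
tcp_rot: [3.139, 0.004, -0.195]
contact_force: [-0.2, -1.4, 7.9]
opening: 0.001
t 17.08 shelf [ 1.000e-01 -3.130e+01  1.534e+02] rot [ 3.139  0.004 -0.195] F(shelf) [ 0.1 -1.5  7.9] open 0.00
```

View pics/s5.png

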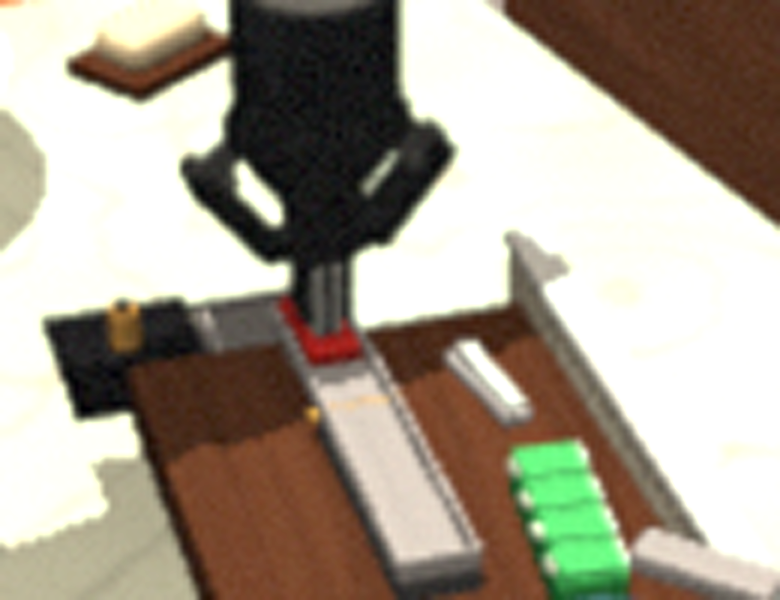

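View pics/t5.png

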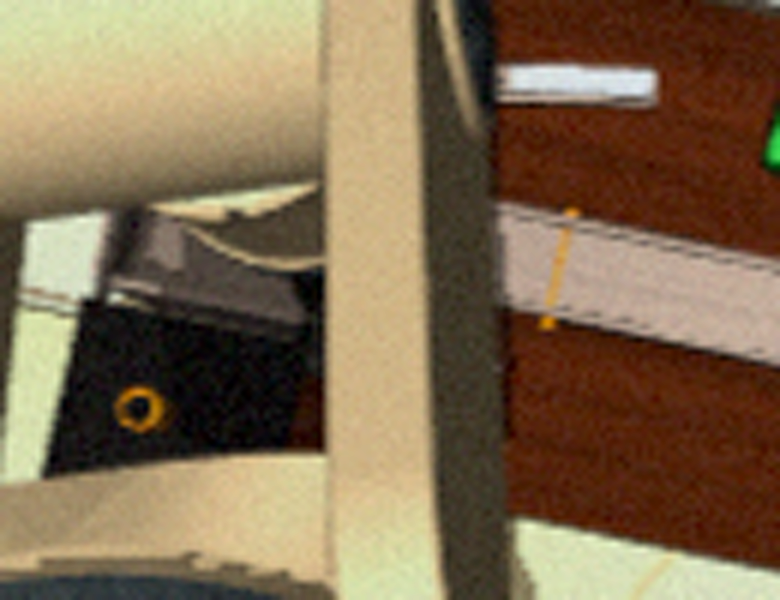

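The case is under the finger near the lip, its rear edge at side crop (330,355). I'll approach the lip with lighter pressure.

```bash
python3 -m inch '[{"dp":[0,-1.3,0],"angular":[0,0,0],"fingers":255},{"dp":[0,-2.6,0],"angular":[0,0,0],"fingers":255},{"dp":[0,-4,0.05],"angular":[0,0,0],"fingers":255},{"dp":[0,-5.3,0.1],"angular":[0,0,0],"fingers":255},{"dp":[0,-6.6,0.1],"angular":[0,0,0],"fingers":255},{"dp":[0,-8,0.15],"angular":[0,0,0],"fingers":255}]';  python3 -c "
from h import *
st()"
```

```text
clock: 17.68
eef_pos: [569.0, 94.7, 153.1]
tcp_rot: [3.139, 0.004, -0.195]
contact_force: [-0.9, -1.9, 7.6]
opening: -0.001
t 17.68 shelf [  0.  -23.3 153.1] rot [ 3.139  0.004 -0.195] F(shelf) [-0.5 -2.   7.6] open -0.00
```

```bash
python3 -m inch '[{"dp":[0,-1.3,0.05],"angular":[0,0,0],"fingers":255},{"dp":[0,-2.6,0.1],"angular":[0,0,0],"fingers":255},{"dp":[0,-4,0.15],"angular":[0,0,0],"fingers":255},{"dp":[0,-5.3,0.2],"angular":[0,0,0],"fingers":255},{"dp":[0,-6.6,0.2],"angular":[0,0,0],"fingers":255},{"dp":[0,-8,0.25],"angular":[0,0,0],"fingers":255}]';  python3 -c "
from h import *
st()"
```

```text
clock: 18.18
eef_pos: [570.6, 102.5, 152.9]
tcp_rot: [3.139, 0.004, -0.195]
contact_force: [-0.4, -0.9, 6.9]
opening: -0.001
t 18.18 shelf [ 1.000e-01 -1.530e+01  1.529e+02] rot [ 3.139  0.004 -0.195] F(shelf) [-0.3 -1.   6.9] open -0.00
```

```bash
python3 -m inch '[{"dp":[0,-1.3,0.05],"angular":[0,0,0],"fingers":255},{"dp":[0,-2.6,0.1],"angular":[0,0,0],"fingers":255},{"dp":[0,-4,0.15],"angular":[0,0,0],"fingers":255}]';  python3 -c "
from h import *
st()"
```

```text
clock: 18.43
eef_pos: [571.4, 106.4, 152.7]
tcp_rot: [3.139, 0.004, -0.195]
contact_force: [-0.4, -1.2, 7.0]
opening: 0.0
t 18.43 shelf [ 1.000e-01 -1.130e+01  1.527e+02] rot [ 3.139  0.004 -0.195] F(shelf) [-0.1 -1.2  7. ] open 0.00
```

```bash
python3 -m inch '[{"dp":[0,-1.3,0.05],"angular":[0,0,0],"fingers":255},{"dp":[0,-2.6,0.1],"angular":[0,0,0],"fingers":255},{"dp":[0,-4,0.15],"angular":[0,0,0],"fingers":255}]';  python3 -c "
from h import *
st()"
```

```text
clock: 18.68
eef_pos: [572.2, 110.4, 152.6]
tcp_rot: [3.139, 0.004, -0.195]
contact_force: [-0.8, -1.1, 7.4]
opening: 0.001
t 18.68 shelf [ 1.000e-01 -7.200e+00  1.526e+02] rot [ 3.139  0.004 -0.195] F(shelf) [-0.5 -1.2  7.4] open 0.00
```

```bash
python3 -m inch '[{"dp":[0,-1,0.05],"angular":[0,0,0],"fingers":255},{"dp":[0,-2,0.1],"angular":[0,0,0],"fingers":255},{"dp":[0,-3,0.1],"angular":[0,0,0],"fingers":255}]';  python3 - <<'E'
from h import *
st()
p,d=vision.grab_frame('side')
cv2.imwrite('pics/s6.png',np.clip(cv2.resize(p[100:200,250:380],None,fx=6,fy=6,interpolation=2)*1.3,0,255).astype(np.uint8))
E
```

```text
clock: 18.93
eef_pos: [572.8, 113.3, 152.5]
tcp_rot: [3.139, 0.004, -0.195]
contact_force: [0.2, 0.3, 6.4]
opening: 0.001
t 18.93 shelf [ 1.000e-01 -4.200e+00  1.525e+02] rot [ 3.139  0.004 -0.195] F(shelf) [0.1 0.3 6.4] open 0.00
```

View pics/s6.png

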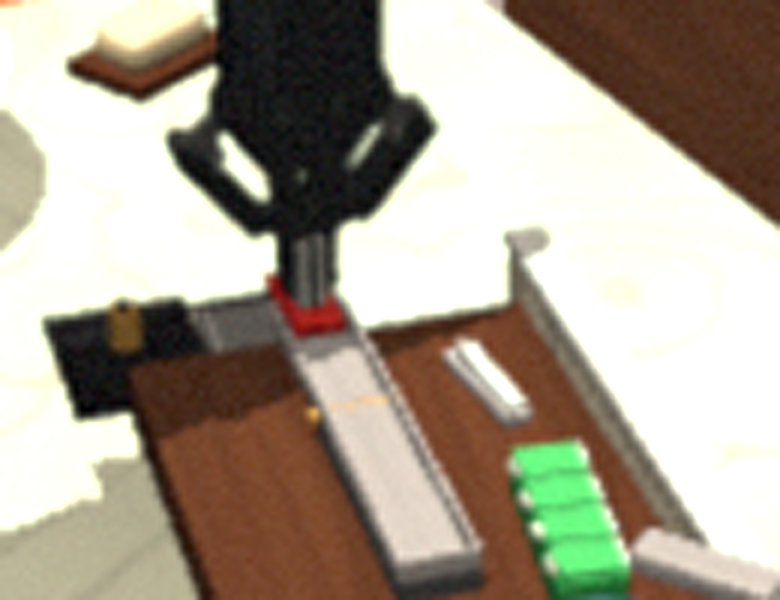

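```bash
python3 -m inch '[{"dp":[0,-1,0.05],"angular":[0,0,0],"fingers":255},{"dp":[0,-2,0.1],"angular":[0,0,0],"fingers":255},{"dp":[0,-3,0.1],"angular":[0,0,0],"fingers":255}]';  python3 - <<'E'
from h import *
st()
for y in(-30,-25,-20,-15,-10): print(y,proj('side',sh(-10,y,142)),proj('side',sh(10,y,142)))
E
```

```text
clock: 19.23
eef_pos: [573.3, 116.3, 152.4]
tcp_rot: [3.139, 0.004, -0.195]
contact_force: [-0.0, -1.5, 7.1]
opening: -0.005
t 19.23 shelf [ 1.000e-01 -1.200e+00  1.524e+02] rot [ 3.139  0.004 -0.195] F(shelf) [ 0.2 -1.5  7.1] open -0.00
-30 (np.float64(299.88086371046523), np.float64(158.22827819900036)) (np.float64(306.64433371212874), np.float64(157.05560719112222))
-25 (np.float64(299.41802921643637), np.float64(157.30340728861032)) (np.float64(306.16111227635093), np.float64(156.13833622175244))
-20 (np.float64(298.95824343591806), np.float64(156.38462854826474)) (np.float64(305.6810610124755), np.float64(155.2270830041599))
-15 (np.float64(298.5014763447575), np.float64(155.4718819814293)) (np.float64(305.20414882565495), np.float64(154.32178851281566))
-10 (np.float64(298.04769831175463), np.float64(154.56510837679778)) (np.float64(304.7303450263779), np.float64(153.4223944916163))
```

```bash
python3 - <<'E'
from h import *
p,d=vision.grab_frame('side')
cv2.imwrite('pics/s7.png',np.clip(cv2.resize(p[130:170,275:335],None,fx=12,fy=12,interpolation=2)*1.3,0,255).astype(np.uint8))
E
```

```text
(no output)
```

View pics/s7.png

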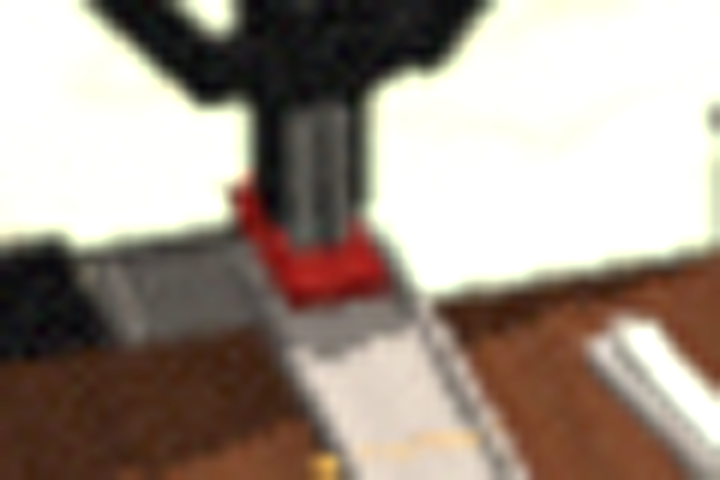

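The rear end of the case is near shelf y = -18, so its centre is about 8–10 mm past the lip. I'll slide a little further and then ease the finger up so it can tip over the lip.

```bash
python3 -m inch '[{"dp":[0,-1,0],"angular":[0,0,0],"fingers":255},{"dp":[0,-2,0],"angular":[0,0,0],"fingers":255},{"dp":[0,-3,0],"angular":[0,0,0],"fingers":255}]';  python3 -c "
from h import *
st()"
```

```text
clock: 19.53
eef_pos: [573.9, 119.2, 152.3]
tcp_rot: [3.139, 0.004, -0.195]
contact_force: [-0.3, -1.4, 6.1]
opening: 0.002
t 19.53 shelf [  0.    1.7 152.3] rot [ 3.139  0.004 -0.195] F(shelf) [ 0.  -1.4  6.1] open 0.00
```

```bash
python3 -m inch '[{"dp":[0,-1,-0.6],"angular":[0,0,0],"fingers":255},{"dp":[0,-2,-1.5],"angular":[0,0,0],"fingers":255},{"dp":[0,-2,-4],"angular":[0,0,0],"fingers":255},{"dp":[0,-2,-10],"angular":[0,0,0],"fingers":255},{"dp":[0,-2,-20],"angular":[0,0,0],"fingers":255},{"dp":[0,-2,-30],"angular":[0,0,0],"fingers":255},{"dp":[0,-2,-40],"angular":[0,0,0],"fingers":255},{"dp":[0,-2,-40],"angular":[0,0,0],"fingers":255},{"dp":[0,-2,-40],"angular":[0,0,0],"fingers":255}]';  python3 - <<'E'
from h import *
st()
p,d=vision.grab_frame('side')
cv2.imwrite('pics/s8.png',np.clip(cv2.resize(p[100:200,250:380],None,fx=6,fy=6,interpolation=2)*1.3,0,255).astype(np.uint8))
p,d=vision.grab_frame('top')
cv2.imwrite('pics/t8.png',np.clip(cv2.resize(p[110:230,160:320],None,fx=5,fy=5,interpolation=2)*1.8,0,255).astype(np.uint8))
E
```

```text
clock: 20.28
eef_pos: [574.6, 121.3, 192.9]
tcp_rot: [3.139, 0.003, -0.195]
contact_force: [-0.3, -0.5, -1.0]
opening: 0.001
t 20.28 shelf [  0.3   4.  192.9] rot [ 3.139e+00  3.000e-03 -1.950e-01] F(shelf) [-0.2 -0.6 -1. ] open 0.00
```

View pics/s8.png

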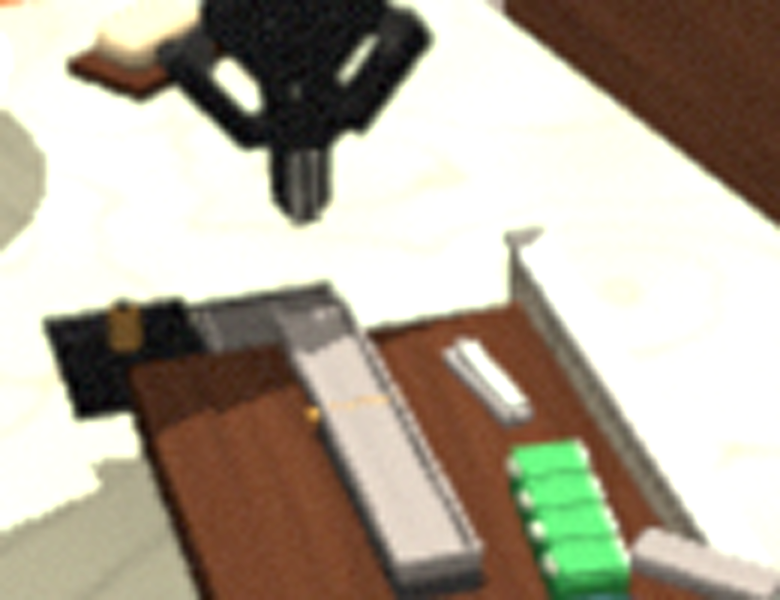

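View pics/t8.png

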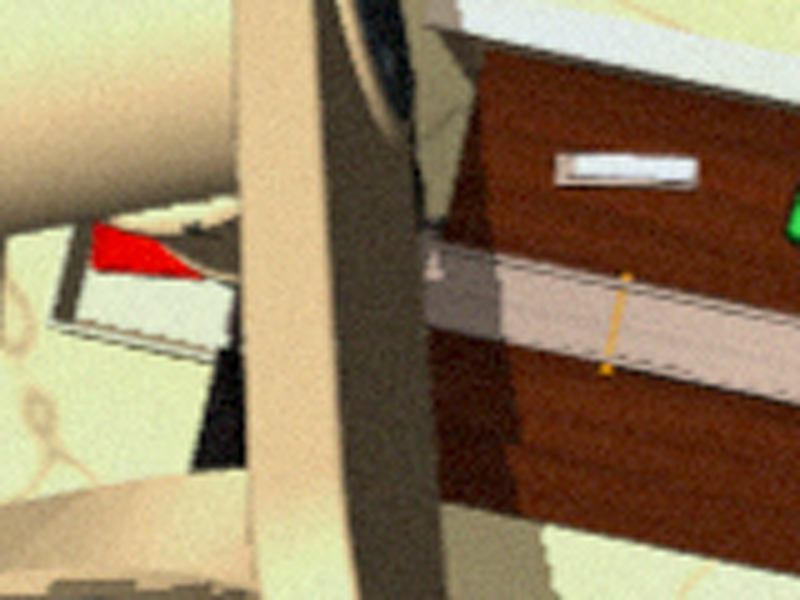

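The ramp is empty and the case lies in the tray, red at top crop (130,250). I'll rise and draw back for a clear check.

```bash
python3 -m inch '[{"dp":[0,0,-30],"angular":[0,0,0],"fingers":255},{"dp":[-20,0,-60],"angular":[0,0,0],"fingers":255},{"dp":[-50,30,-70],"angular":[0,0,0],"fingers":255},{"dp":[-80,60,-70],"angular":[0,0,0],"fingers":255},{"dp":[-110,90,-70],"angular":[0,0,0],"fingers":255},{"dp":[-140,120,-70],"angular":[0,0,0],"fingers":255},{"dp":[-160,150,-70],"angular":[0,0,0],"fingers":255},{"dp":[-160,180,-70],"angular":[0,0,0],"fingers":255},{"dp":[-160,200,-70],"angular":[0,0,0],"fingers":255},{"dp":[-160,200,-70],"angular":[0,0,0],"fingers":255},{"dp":[-160,200,-70],"angular":[0,0,0],"fingers":255},{"dp":[-160,200,-70],"angular":[0,0,0],"fingers":255}]';  python3 - <<'E'
from h import *
st()
p,d=vision.grab_frame('top')
cv2.imwrite('pics/t9.png',np.clip(cv2.resize(p[100:260,160:480],None,fx=2.5,fy=2.5,interpolation=2)*1.8,0,255).astype(np.uint8))
E
```

```text
clock: 21.38
eef_pos: [378.7, -43.6, 263.0]
tcp_rot: [3.139, 0.005, -0.196]
contact_force: [-0.4, 0.3, 0.7]
opening: -0.0
t 21.38 shelf [-159.9 -195.8  263. ] rot [ 3.139  0.005 -0.196] F(shelf) [-0.5  0.2  0.7] open -0.00
```

View pics/t9.png

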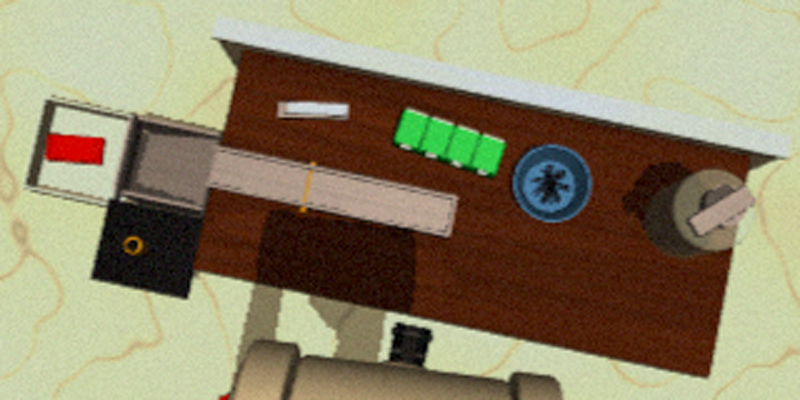

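The picture shows the case flat in the tray at crop (75,150), the cover open with its knob at (133,245), and the clipper, pill box, dish and pump where they started.

```bash
python3 -c "
from rig import sign_off
print(sign_off())"
```

```text
the job is handed in; nothing more can be done
None
```

The case of used razor blades is in the catch tray and the job is handed in. It took about 21.4 s of the 72 s allowed.

- **Cover:** I pulled it open by its knob until it met its stop, with 7.5 N resisting. Its position in the pictures matches fully open.
- **Case:** The fingertip touched down at about 5 mm/s and slid the case along the ramp. At each reading the press was about 5–8 N. The leaf turned out to slope slightly down, by about 3 mm at the lip. With the case's centre past the lip, I lifted the finger and it tipped into the chute.
- **Last checks:** The final top view shows the case flat in the tray, the cover open and the other things on the shelf where they started. The arm was clear, with nothing beyond sensor noise at the wrist.

No check failed. Force was read only at the end of each move, so the peaks in between were not seen directly.

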